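Put the candle socket away under the case's handleless sliding lid

ROBOT

A 6-joint arm with a two-finger parallel gripper is mounted at the origin on the work surface. World frame = base frame: x ahead of the robot, y to its left, z up, the work surface at z = 0. Lengths are in m, angles in degrees, forces in N, time in s.
With the tool pointing down it reaches from about 0.35 to 0.725 m from the base axis. Payload 6 kg.
Tool frame: the origin (TCP) lies at the very end of the fingers, on their centre line; the grasp point (between the pads) lies 19 mm behind it (grasp_offset is the distance from the TCP to the grasp point, in m); y points along the fingers, z is the direction in which the jaws open and shut, and the axes are right-handed (so a half turn about y gives the same grasp; the last joint's range is limited). The gripper opens to 85 mm and grips with 20 to 120 N. Pads are 22 mm wide; open, the fingers measure 114 mm over their backs; the gripper's body (76 mm by 85 mm) begins 54 mm behind the grasp point. The pads swing forward as they close: fully open they stand 13 mm farther back than shut.
Start: joints at [83.52, 2.303, 4.859, 0, -92.561, -19.12], TCP at [0.259, 0.541, 0.231] pointing down, gripper open.
Joint ranges: [-146.85, 146.85], [-73.84, 115.35], [-62.03, 85.46], [-188.31, 113.3], [-161.28, -10.13], [-171.36, 171.36]. Speed limits (degrees/s): [147.25, 147.25, 172.46, 180, 180, 180].

INTERFACE

Orientations are given as [roll, pitch, yaw] about the fixed x, y, z axes, in that order (R = Rz(yaw) Ry(pitch) Rx(roll)).
In Python, from bench import * gives the robot as it stands.
- The arm moves only by the tool jog_arm, never from a script. Its argument "targets" is a list that holds one entry, the list of rows, each a list of 7 numbers: the turn, a rotation vector about the world's x, y, z in rad, then the shift along the world's x, y, z in cm, then the finger opening in cm, from 0 to 8.54. In form: [[[wx, wy, wz, tx, ty, tz, gripper], ...]]. A call has 1 to 10 rows; each row is the pose to reach, as a shift and turn from the pose commanded when the call began; what a row does not reach only later rows make up. A row lasts 1/12 s, in which the tool goes at most 41.7 mm and 7.16 degrees, less where a joint would pass 70% of its speed; a pose out of reach is approached as far as the arm can. A call with a gripper value outside its range is refused whole. The fingers move at their own pace and stop on an object; "newtons" is the grip in N (left out, the last holds). Time passes only in rows, so rows that repeat a pose let the fingers close. It gives the time, the measured TCP pose, the force and the opening at its end, in the units of the state.
- get_state(): the state, without advancing time (a new reading comes with each control period).
- grab_frame(name): name is "scene" or "top"; returns (picture, depth): 420x560x3 uint8, red, green, blue; 420x560 float32, m along the optical axis (not along the pixel's ray), 0 where there is no reading.
- camera_model(name): a dict with "fx", "fy", "cx", "cy" (pixels), "k1" (the pictures are not rectified: a ray, as slopes to the right and down, at radius r is drawn at 1 + k1 r^2 times it, then the intrinsics apply), "xyz" and "attitude" of the camera in the world. Camera axes: x right, y up, looking along -z (the intrinsics and any distortion apply to the point x, -y, -z); pixel columns grow to the right and rows downward; lengths in m; the calibration is good to about 2 mm. A picture is of the moment at which its call begins. camera_model takes no time and is no camera call.
- close_job(): hands the job in, once; it reports no verdict.
The state is a dict: "time": time; "joint_pos": joint angles; "qd": joint speeds; "joint_torque": joint torques, N m; "tool_pos": TCP position; "eef_rot": TCP orientation; "force": force on the tool from outside, world axes, zero at the start; "torque": the same for the moment, N m; "width": opening from 0.0 (shut) to 1.0 (fully open).
Only numpy, scipy, OpenCV 4.12 (cv2) and the standard library are available. Lean on these libraries where they do the work, as an engineer would, in place of code of your own. Each camera call takes 0.05 s, during which the arm holds its last target. There are 200 camera calls.

TASK

Slide the handleless flush lid of the plywood case right back by pressing on it lightly and dragging it, stand the cleaned metal candle socket upright on the floor of the open compartment, then slide the lid fully home again the same way. The lid is thin and cracks if pressed hard, and the other things on the table must stay where they are.

Things in the scene. Friction and masses are not known exactly. Their poses are not given: they have to be found in the camera images.
- case: plywood case fixed to the table, 140 (x) by 260 (y) by 68 mm high; origin under its centre, z up. Between y = -35 and 119 mm its lid lies in view, framed by 10 mm strips at both sides and at +y, their tops 62 mm above the table. The compartment under the lid is 120 mm wide (x), y from 30 to 120 mm, its floor 8 mm above the table
- hood_edge (a point): middle of the edge of the case's fixed hood, on its top, 68 mm above the table, at y = -35 mm of the case; axes of the case. From here the hood covers the case's -y end (95 mm) and the lid slides in beneath it. Here the lid's face lies 10 to 12.5 mm below this point
- lid (a joint): how far the lid stands open, in m: 0 shut (home against its stop, leading edge at y = 119 mm of the case), 0.084 right back (other stop, leading edge at y = 35 mm); it grows as the lid slides along the case's -y. The lid: a plain thin wooden plate, 118 mm wide, 161 mm long, 5 mm thick, no grip, hole or notch; its rear edge is always under the hood
- strip_end (a point): middle of the case's +y end strip, on its top, 62 mm above the table, at y = 125 mm of the case; axes of the case. The lid's height is not known exactly: its runners are set differently each time and a little out of level, so that its face lies 3.5 to 6 mm below the strips at the hood and 0 to 10 mm below them at this end, straight between: feel for it
- well_floor (a point): centre of the part of the compartment uncovered when the lid is right back (+-42 mm in y, +-60 mm in x), on its floor, 8 mm above the table; axes of the case. How the lid runs: stiffly, about 6 N along the slide moves it and it stays where left; with fingertips a press of about 11 to 16 N drags it. It is rigid downwards, and cracks if pressed with more than 20 N
- socket_mid (a point): the candle socket, the only small metal cup on the table: polished steel, 38 mm high, on a foot 38 mm across and 4 mm thick; waist 20 mm across at 8 mm up, straight cup 26 mm across from 13 mm up to the top, dark mouth; about 0.13 kg. This point lies on its axis half-way up, 19 mm above its underside; z along its axis
- stub_a: a thick cream wax candle stub, 40 mm across, 33 mm high, standing; origin under its foot
- stub_b: a thin cream wax candle stub, 22 mm across, 56 mm high, standing; origin under its foot
- drip_pan: a shallow steel drip pan, 60 mm across, 9 mm high; origin under its foot
- scraper: a scraper, 200 mm long, lying behind the case and the candle things; origin under its middle
- brush: a brush, 180 mm long, lying to the robot's right; origin under its middle
Mind the look-alikes: they are no part of the job. Of the things that look like the part that bears socket_mid, the smaller one is meant.

How it is judged:
By the outcome, as a careful person would: the job done as asked, in the order asked, and still so for the second after the job is handed in, with the robot touching nothing.
It also fails if it takes over 72 s, if anything falls off the work surface, if the arm or the gripper's body presses on something with over 40 N, if the wrist force passes 120 N, or if a joint passes its speed limit or range.

## Working session

There is one attempt and no reset: what is moved stays moved. The work goes in short steps, Python scripts to look and compute and a tool call to move; the robot and the scene stay as the last step left them, time stands still between calls to the robot, and variables do not carry over. Pictures are saved under pics/ and viewed, about 8 in all and at most 12, crops included, and the job is handed in when it is done.

Besides the shell and the picture viewer there is one more tool, called after ">>>" as a command line: name --argument value ..., lists and objects as JSON in quotes. jog_arm: Moves the arm, as the interface text tells. Its arguments: {"type":"object","properties":{"targets":{"type":"array","items":{"type":"array","items":{"type":"array","items":{"type":"number"}}}},"newtons":{"type":"number"}},"required":["targets"]}

```bash
ls; mkdir -p pics; cat > h.py <<'E'
from bench import *
import numpy as np, cv2
from scipy.spatial.transform import Rotation as R
def cam(n):
    m=camera_model(n); return m
def ray(n,u,v):
    m=camera_model(n); K=np.array([[m['fx'],0,m['cx']],[0,m['fy'],m['cy']],[0,0,1.]])
    p=cv2.undistortPoints(np.array([[[u,v]]],float),K,np.array([m['k1'],0,0,0.]))[0,0]
    A=R.from_euler('xyz',m['attitude'],degrees=True)
    return np.array(m['xyz']),A.apply([p[0],-p[1],-1.])
def onz(n,u,v,z):
    o,d=ray(n,u,v); return o+d*(z-o[2])/d[2]
def dep(n,u,v,D):
    o,d=ray(n,u,v); return o+d*D[int(v),int(u)]
E
python3 - <<'E'
from h import *
for n in('scene','top'):
    p,d=grab_frame(n); np.savez(f'pics/{n}0.npz',p=p,d=d); cv2.imwrite(f'pics/{n}0.png',p[...,::-1]); print(camera_model(n))
print(get_state())
E
```

```text
pics
{'fx': 465.99991255106534, 'fy': 465.99991255106534, 'cx': 285.3751739359032, 'cy': 211.75363395387276, 'k1': 0.005952675278952651, 'xyz': array([ 1.34814795, -0.04662695,  0.70886057]), 'attitude': array([51.01582645,  0.27475927, 87.58404733])}
{'fx': 427.08579439113447, 'fy': 427.08579439113447, 'cx': 278.5491972073144, 'cy': 205.41269430025233, 'k1': 0.029401701670228885, 'xyz': array([ 0.41690973, -0.01352197,  1.14654571]), 'attitude': array([  5.47819152,   0.12654012, -90.70486768])}
{'time': 0.1, 'joint_pos': array([ 8.35187235e+01,  2.33585009e+00,  4.80949095e+00, -2.27680226e-02,
       -9.25612191e+01, -1.91201476e+01]), 'qd': array([-0.10546998, -0.09635033,  0.07429135,  0.11262212,  0.02214621,
       -0.00940736]), 'joint_torque': array([-4.75128792e-03, -3.69346869e+01,  3.48281372e+01,  6.95183560e+00,
       -4.42554097e-03,  2.21530463e-06]), 'tool_pos': array([0.25907086, 0.54087147, 0.23038843]), 'eef_rot': array([-8.99098025e+01,  7.19425417e-03,  1.54399582e+02]), 'force': array([ 0.27817993,  0.1933932 , -0.32157565]), 'torque': array([ 0.01338537, -0.05399124,  0.05322915]), 'width': 1.0032047501432506}
```

View pics/top0.png

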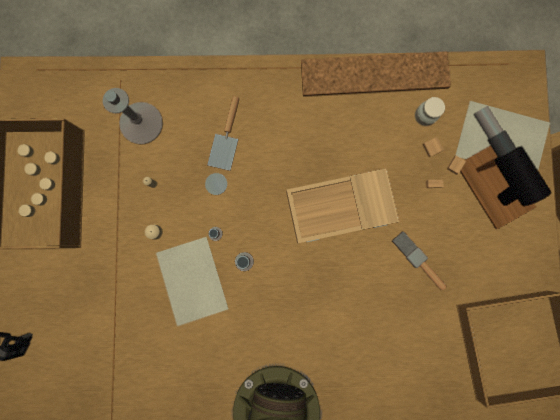

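View pics/scene0.png

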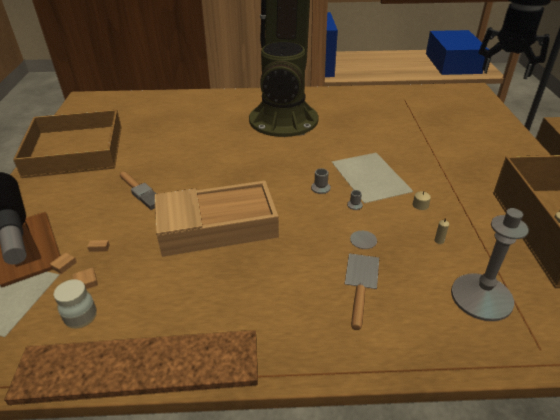

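Two metal cups are visible. The smaller one is at top (214,233) and the larger at (244,262). The case's corners are near (287,188), (388,170), (399,221) and (298,242), with the hood on the right (-y) end. I'll zoom in to measure.

```bash
python3 - <<'E'
import cv2,numpy as np
a=cv2.imread('pics/top0.png'); b=cv2.imread('pics/scene0.png')
c=cv2.resize(a[160:250,280:405],None,fx=6,fy=6,interpolation=cv2.INTER_CUBIC)
cv2.imwrite('pics/c1.png',np.clip(c*1.4,0,255))
d=cv2.resize(a[220:275,195:260],None,fx=6,fy=6,interpolation=cv2.INTER_CUBIC)
e=cv2.resize(b[160:215,305:370],None,fx=6,fy=6,interpolation=cv2.INTER_CUBIC)
cv2.imwrite('pics/c2.png',np.clip(np.hstack([d,e])*1.4,0,255))
E
```

```text
[ WARN:0@0.071] global loadsave.cpp:1063 imwrite_ Unsupported depth image for selected encoder is fallbacked to CV_8U.
```

View pics/c1.png

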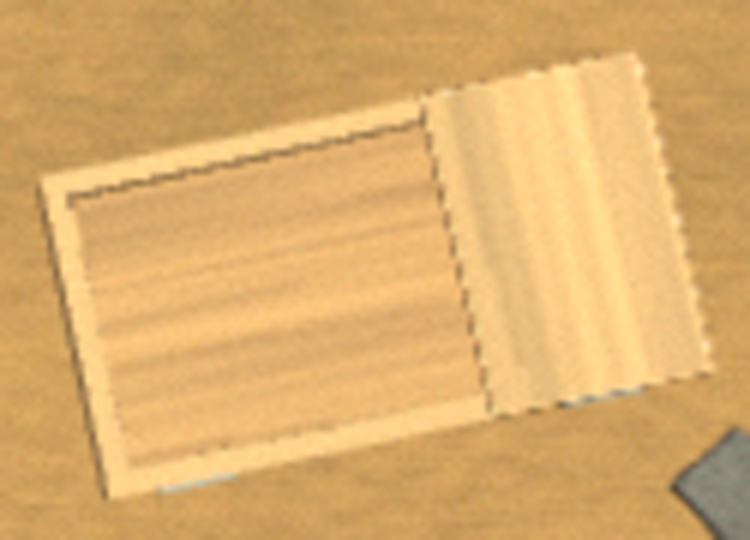

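View pics/c2.png

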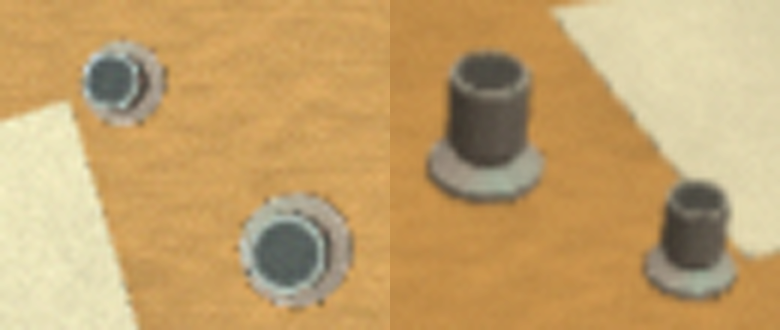

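```bash
python3 - <<'E'
from h import *
f=lambda x,o:(x+.5)/6-.5+o
P=[]
for x,y,z,cx,cy in[(42,178,.062,70,130),(110,497,.062,-70,130),(428,95,.068,70,-35),(490,417,.068,-70,-35),(638,54,.068,70,-130),(714,373,.068,-70,-130)]:
    w=onz('top',f(x,280),f(y,160),z); P.append((cx,cy,*w)); print(w.round(4))
P=np.array(P); A=P[:,:2]/1000; B=P[:,2:4]
# rigid fit
ac,bc=A.mean(0),B.mean(0); H=(A-ac).T@(B-bc); th=np.arctan2(H[0,1]-H[1,0],H[0,0]+H[1,1])
Rm=np.array([[np.cos(th),-np.sin(th)],[np.sin(th),np.cos(th)]]); t=bc-Rm@ac
print('yaw',np.degrees(th),'orig',t,'res mm',((A@Rm.T+t-B)*1e3).round(1).tolist())
for n,y in(('lead',.119),('hood',-.035),('well',.0775),('stripend',.125)): print(n,(Rm@[0,y]+t).round(4))
print('case y axis',Rm[:,1],'x',Rm[:,0])
print('socket foot',onz('top',f(124,195),f(83,220),.003),'mouth',onz('top',f(112,195),f(81,220),.038))
print('scene foot',onz('scene',f(300,305),f(268,160),.003),'mouth',onz('scene',f(307,305),f(197,160),.038))
print('big foot',onz('top',f(296,195),f(250,220),.003))
a=np.load('pics/top0.npz'); d=a['d']
for u,v in[(214,233),(152,232),(216,184)]: print(dep('top',u,v,d).round(4))
# lid depth along centreline
for y in(-.1,-.02,.02,.06,.1,.113,.125):
    print(y,end=' ')
    for n in('top','scene'):
        dd=np.load(f'pics/{n}0.npz')['d']; m=camera_model(n); K=np.array([[m['fx'],0,m['cx']],[0,m['fy'],m['cy']],[0,0,1.]])
        w=np.array([*(Rm@[0,y]+t),.06]); c=R.from_euler('xyz',m['attitude'],degrees=True).inv().apply(w-m['xyz'])
        q=cv2.projectPoints(np.array([[c[0],-c[1],-c[2]]]),np.zeros(3),np.zeros(3),K,np.array([m['k1'],0,0,0.]))[0][0,0]
        u,v=q.round().astype(int); D=np.median(dd[v-1:v+2,u-1:u+2]); o,r=ray(n,u,v); print(n,q.round(1),(o+r*D)[2].round(4),end=' ')
    print()
E
```

```text
[ 0.5623 -0.0335  0.062 ]
[ 0.4263 -0.0602  0.062 ]
[ 0.5949 -0.1979  0.068 ]
[ 0.4579 -0.22    0.068 ]
[ 0.6113 -0.2875  0.068 ]
[ 0.4752 -0.3144  0.068 ]
yaw 10.809858300903198 orig [ 0.51912856 -0.1741306 ] res mm [[1.3, 0.2], [-0.3, 0.7], [-0.5, 2.5], [-0.9, -1.6], [0.9, -1.2], [-0.5, -0.6]]
lead [ 0.4968 -0.0572]
hood [ 0.5257 -0.2085]
well [ 0.5046 -0.098 ]
stripend [ 0.4957 -0.0513]
case y axis [-0.18755032  0.982255  ] x [0.982255   0.18755032]
socket foot [0.4535604  0.15769291 0.003     ] mouth [0.45336748 0.15762964 0.038     ]
scene foot [0.4555381  0.15759918 0.003     ] mouth [0.45400446 0.15754666 0.038     ]
big foot [0.37882763 0.08143534 0.003     ]
[0.4536 0.1559 0.0366]
[0.4584 0.3171 0.0337]
[0.5866 0.1557 0.0048]
-0.1 top [380.2 197.6] 0.0696 scene [169.4 212.7] 0.0692 
-0.02 top [349.6 203.8] 0.0569 scene [205.7 207.4] 0.0558 
0.02 top [334.2 207. ] 0.0569 scene [223.5 204.8] 0.0565 
0.06 top [318.9 210.1] 0.0552 scene [241.  202.3] 0.054 
0.1 top [303.5 213.2] 0.0547 scene [258.3 199.7] 0.0533 
0.113 top [298.6 214.2] 0.0543 scene [263.9 198.9] 0.0548 
0.125 top [293.9 215.2] 0.0624 scene [269.  198.2] 0.062
```

>>> jog_arm --targets '[[[0,0,-0.117,1.4,-3.7,0,0],[0,0,-0.234,2.8,-7.4,0,0],[0,0,-0.351,4.3,-11.1,0,0],[0,0,-0.468,5.7,-14.8,0,0],[0,0,-0.585,7.1,-18.5,0,0],[0,0,-0.702,8.5,-22.2,0,0],[0,0,-0.819,10,-25.9,0,0],[0,0,-0.9355,11.4,-29.6,0,0],[0,0,-0.9355,12.8,-33.3,0,0],[0,0,-0.9355,14.2,-37,0,0]]]' --newtons 30

```text
time: 0.93
tool_pos: [0.4012, 0.1693, 0.2312]
eef_rot: [-90.0, -0.0, 100.8]
force: [1.1, 0.1, -0.3]
width: 0.001
```

>>> jog_arm --targets '[[[0,0,0,1.4,-3.7,0,0],[0,0,0,2.9,-7.4,0,0],[0,0,0,4.3,-11.1,-1,0],[0,0,0,5.7,-14.8,-3,0],[0,0,0,7.2,-18.5,-5,0],[0,0,0,8.6,-22.2,-7,0],[0,0,0,9.8,-25,-10,0],[0,0,0,10.3,-26.5,-13,0],[0,0,0,10.3,-26.5,-15,0],[0,0,0,10.3,-26.5,-15.5,0]]]'

```text
time: 1.77
tool_pos: [0.5013, -0.0952, 0.0707]
eef_rot: [-89.5, -0.1, 100.6]
force: [-0.5, -0.1, -0.4]
width: 0.001
```

>>> jog_arm --targets '[[[0,0,0,0,0,0,0],[0,0,0,0,0,0,0],[0,0,0,0,0,-0.3,0],[0,0,0,0,0,-0.6,0],[0,0,0,0,0,-0.9,0],[0,0,0,0,0,-1.0,0],[0,0,0,0,0,-1.1,0],[0,0,0,0,0,-1.2,0],[0,0,0,0,0,-1.2,0]]]'

```text
time: 2.52
tool_pos: [0.5042, -0.0938, 0.0641]
eef_rot: [-90.0, -0.0, 100.8]
force: [-0.7, -0.3, -0.2]
width: 0.002
```

>>> jog_arm --targets '[[[0,0,0,0,0,-0.15,0],[0,0,0,0,0,-0.3,0],[0,0,0,0,0,-0.45,0],[0,0,0,0,0,-0.6,0],[0,0,0,0,0,-0.7,0],[0,0,0,0,0,-0.7,0],[0,0,0,0,0,-0.7,0]]]'

```text
time: 3.1
tool_pos: [0.5042, -0.0939, 0.0572]
eef_rot: [-90.0, 0.0, 100.8]
force: [-0.3, -0.2, -0.6]
width: -0.001
```

>>> jog_arm --targets '[[[0,0,0,0,0,-0.05,0],[0,0,0,0,0,-0.1,0],[0,0,0,0,0,-0.15,0],[0,0,0,0,0,-0.15,0],[0,0,0,0,0,-0.15,0]]]'

```text
time: 3.52
tool_pos: [0.5042, -0.0939, 0.0557]
eef_rot: [-90.0, 0.0, 100.8]
force: [0.3, -0.2, -0.2]
width: -0.005
```

>>> jog_arm --targets '[[[0,0,0,0,0,-0.03,0],[0,0,0,0,0,-0.06,0],[0,0,0,0,0,-0.09,0],[0,0,0,0,0,-0.09,0],[0,0,0,0,0,-0.09,0]]]'

```text
time: 3.93
tool_pos: [0.5042, -0.0939, 0.0548]
eef_rot: [-90.0, 0.0, 100.8]
force: [-0.9, 0.1, -0.2]
width: 0.002
```

>>> jog_arm --targets '[[[0,0,0,0,0,-0.03,0],[0,0,0,0,0,-0.06,0],[0,0,0,0,0,-0.08,0],[0,0,0,0,0,-0.08,0],[0,0,0,0,0,-0.08,0]]]'

```text
time: 4.35
tool_pos: [0.5043, -0.0939, 0.0544]
eef_rot: [-90.0, 0.0, 100.8]
force: [-0.5, 0.4, 1.9]
width: -0.001
```

>>> jog_arm --targets '[[[0,0,0,0,0,-0.02,0],[0,0,0,0,0,-0.04,0],[0,0,0,0,0,-0.04,0],[0,0,0,0,0,-0.04,0]]]'

```text
time: 4.68
tool_pos: [0.5043, -0.0939, 0.0543]
eef_rot: [-90.0, 0.0, 100.8]
force: [-3.1, 1.2, 4.9]
width: -0.002
```

>>> jog_arm --targets '[[[0,0,0,0,0,-0.03,0],[0,0,0,0,0,-0.06,0],[0,0,0,0,0,-0.08,0],[0,0,0,0,0,-0.08,0],[0,0,0,0,0,-0.08,0]]]'

```text
time: 5.1
tool_pos: [0.5044, -0.094, 0.0542]
eef_rot: [-90.0, 0.0, 100.8]
force: [-4.1, 2.2, 10.3]
width: 0.0
```

>>> jog_arm --targets '[[[0,0,0,0,0,-0.04,0],[0,0,0,0,0,-0.04,0],[0,0,0,0.04,-0.2,-0.04,0],[0,0,0,0.08,-0.4,-0.035,0],[0,0,0,0.12,-0.6,-0.03,0],[0,0,0,0.16,-0.8,-0.025,0],[0,0,0,0.19,-1,-0.02,0]]]'

```text
time: 5.68
tool_pos: [0.5063, -0.1035, 0.0544]
eef_rot: [-90.0, -0.0, 100.8]
force: [-6.8, 6.2, 12.2]
width: 0.002
```

>>> jog_arm --targets '[[[0,0,0,0.02,-0.25,-0.005,0],[0,0,0,0.04,-0.5,0,0],[0,0,0,0.08,-0.75,0.005,0],[0,0,0,0.12,-1,0.01,0],[0,0,0,0.17,-1.25,0.015,0],[0,0,0,0.22,-1.5,0.02,0],[0,0,0,0.27,-1.75,0.025,0],[0,0,0,0.32,-2,0.03,0]]]'

```text
time: 6.35
tool_pos: [0.5102, -0.1233, 0.0548]
eef_rot: [-90.1, -0.0, 100.8]
force: [-5.0, 6.1, 10.7]
width: 0.0
```

```bash
python3 - <<'E'
from h import *
p,d=grab_frame('top'); cv2.imwrite('pics/t2.png',cv2.resize(p[160:250,280:405,::-1],None,fx=4,fy=4,interpolation=cv2.INTER_CUBIC))
print(get_state()['force'],get_state()['tool_pos'])
E
```

```text
[-4.30035042  3.92033624 11.006443  ] [ 0.51026698 -0.12364166  0.05482186]
```

View pics/t2.png

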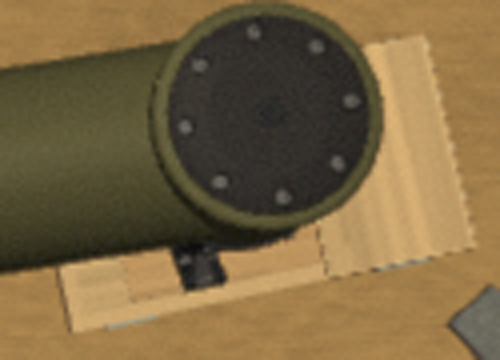

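The arm hides most of the case, but the lid's leading edge shows near (128,285) of the crop. About 28 mm of the compartment is open, so the lid is following the fingertips.

>>> jog_arm --targets '[[[0,0,0,0.0,0,-0.04,0],[0,0,0,0.06,-0.3,-0.034,0],[0,0,0,0.11,-0.6,-0.028,0],[0,0,0,0.16,-0.9,-0.022,0],[0,0,0,0.21,-1.2,-0.016,0],[0,0,0,0.27,-1.5,-0.01,0],[0,0,0,0.33,-1.8,-0.004,0],[0,0,0,0.39,-2.1,0.002,0],[0,0,0,0.45,-2.4,0.008,0],[0,0,0,0.51,-2.7,0.014,0]]]'

```text
time: 7.23
tool_pos: [0.5156, -0.1505, 0.0554]
eef_rot: [-90.2, 0.0, 100.9]
force: [-3.9, 6.4, 12.3]
width: 0.002
```

>>> jog_arm --targets '[[[0,0,0,0.06,-0.3,0.004,0],[0,0,0,0.11,-0.6,0.01,0],[0,0,0,0.17,-0.9,0.016,0],[0,0,0,0.23,-1.2,0.022,0],[0,0,0,0.29,-1.5,0.028,0],[0,0,0,0.35,-1.8,0.034,0],[0,0,0,0.4,-2.1,0.04,0],[0,0,0,0.43,-2.25,0.044,0],[0,0,0,0.45,-2.35,0.046,0]]]'

```text
time: 7.98
tool_pos: [0.5203, -0.174, 0.056]
eef_rot: [-90.2, 0.0, 100.8]
force: [-2.4, 7.0, 12.5]
width: -0.001
```

>>> jog_arm --targets '[[[0,0,0,0.03,-0.15,0.002,0],[0,0,0,0.06,-0.3,0.005,0],[0,0,0,0.08,-0.4,0.007,0],[0,0,0,0.1,-0.5,0.009,0],[0,0,0,0.1,-0.5,0.009,0]]]'

```text
time: 8.4
tool_pos: [0.5215, -0.1783, 0.056]
eef_rot: [-90.2, -0.0, 100.9]
force: [-3.7, 8.0, 12.0]
width: 0.004
```

>>> jog_arm --targets '[[[0,0,0,0.03,-0.15,0.0,0],[0,0,0,0.06,-0.3,0.0,0],[0,0,0,0.08,-0.4,0.0,0],[0,0,0,0.1,-0.5,0.0,0],[0,0,0,0.1,-0.5,0.0,0]]]'

```text
time: 8.82
tool_pos: [0.5227, -0.1832, 0.0562]
eef_rot: [-90.3, -0.0, 100.9]
force: [-2.0, 8.7, 12.0]
width: -0.005
```

>>> jog_arm --targets '[[[0,0,0,0,0,3,0],[0,0,0,0,0,6,0],[0,0,0,-0.8,4,8,2],[0,0,0,-1.6,8,8,6],[0,0,0,-2.4,12,8,6],[0,0,0,-3.2,16,8,6],[0,0,0,-4,20,8,6],[0,0,0,-4.8,24,8,6],[0,0,0,-5.6,28,8,6],[0,0,0,-6.4,32,8,6]]]'

```text
time: 9.65
tool_pos: [0.456, 0.1375, 0.1336]
eef_rot: [-90.0, -0.0, 100.8]
force: [1.5, -0.3, 0.3]
width: 0.704
```

```bash
python3 - <<'E'
from h import *
p,d=grab_frame('top'); cv2.imwrite('pics/t3.png',cv2.resize(p[160:250,280:405,::-1],None,fx=6,fy=6,interpolation=cv2.INTER_CUBIC))
print(get_state()['width'],get_state()['tool_pos'],get_state()['eef_rot'])
E
```

```text
0.7022601942410202 [0.45510189 0.14290839 0.13314214] [-90.02522433  -0.13954591 101.04500144]
```

View pics/t3.png

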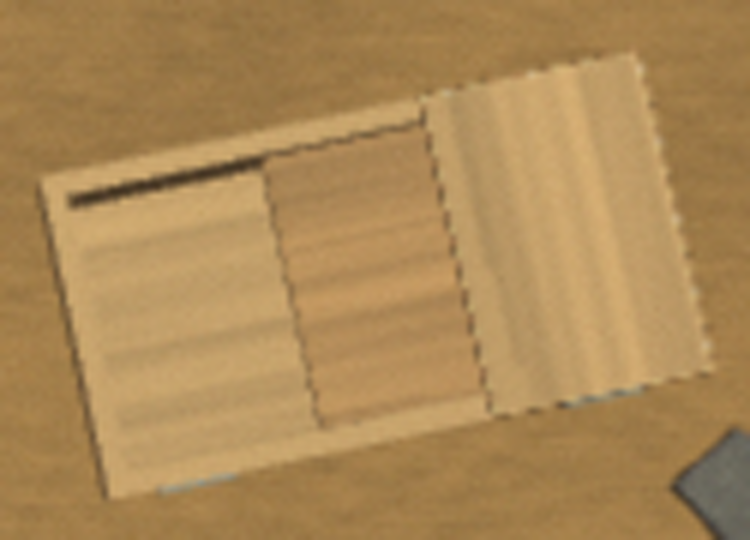

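The compartment is open. The lid's edge runs (264,158) to (318,425) in the crop, about y = 36 mm of the case, which is right back.

>>> jog_arm --targets '[[[0,0,0,0,0,0,6],[0,0,0,0,0,0,6],[0,0,0,0,0,0,6]]]'

```text
time: 9.95
tool_pos: [0.457, 0.135, 0.1334]
eef_rot: [-90.0, 0.0, 100.8]
force: [0.0, -0.5, 0.3]
width: 0.703
```

>>> jog_arm --targets '[[[0,0,0,-0.2,1.2,-2,6],[0,0,0,-0.3,2.27,-4,6],[0,0,0,-0.3,2.27,-6,6],[0,0,0,-0.3,2.27,-8,6],[0,0,0,-0.3,2.27,-9.5,6],[0,0,0,-0.3,2.27,-11,6],[0,0,0,-0.3,2.27,-11.8,6],[0,0,0,-0.3,2.27,-12.1,6],[0,0,0,-0.3,2.27,-12.1,6],[0,0,0,-0.3,2.27,-12.1,6]]]'

```text
time: 10.78
tool_pos: [0.4545, 0.158, 0.0135]
eef_rot: [-90.1, -0.0, 100.8]
force: [-0.0, 0.3, 0.2]
width: 0.706
```

>>> jog_arm --targets '[[[0,0,0,0,0,0,3.5],[0,0,0,0,0,0,2.8],[0,0,0,0,0,0,2.4],[0,0,0,0,0,0,2],[0,0,0,0,0,0,1.5],[0,0,0,0,0,0,1.5],[0,0,0,0,0,0,1.5],[0,0,0,0,0,0,1.5]]]' --newtons 35

```text
time: 11.45
tool_pos: [0.4544, 0.1586, 0.0135]
eef_rot: [-90.1, -0.0, 100.8]
force: [-1.7, 0.3, 5.8]
width: 0.293
```

>>> jog_arm --targets '[[[0,0,0,0,0,0.1,1.5],[0,0,0,0,0,0.5,1.5],[0,0,0,0,0,1.5,1.5],[0,0,0,0,0,3,1.5],[0,0,0,0,0,5,1.5],[0,0,0,0,0,7,1.5],[0,0,0,0,0,9,1.5],[0,0,0,0,0,10,1.5],[0,0,0,0,0,10,1.5],[0,0,0,0,0,10,1.5]]]'

```text
time: 12.28
tool_pos: [0.4538, 0.1584, 0.1124]
eef_rot: [-90.0, -0.0, 100.8]
force: [-0.7, -0.6, -2.7]
width: 0.288
```

```bash
python3 - <<'E'
from h import *
p,d=grab_frame('scene'); cv2.imwrite('pics/s4.png',cv2.resize(p[60:220,270:470,::-1],None,fx=4,fy=4,interpolation=cv2.INTER_CUBIC)[:600])
s=get_state();print(s['width'],s['tool_pos'],s['eef_rot'],s['force'])
E
```

```text
0.2895516288653307 [0.45332071 0.15817035 0.11142699] [-8.98966826e+01  2.64417837e-03  1.00793563e+02] [-0.62274991  0.05755349 -1.04061942]
```

View pics/s4.png

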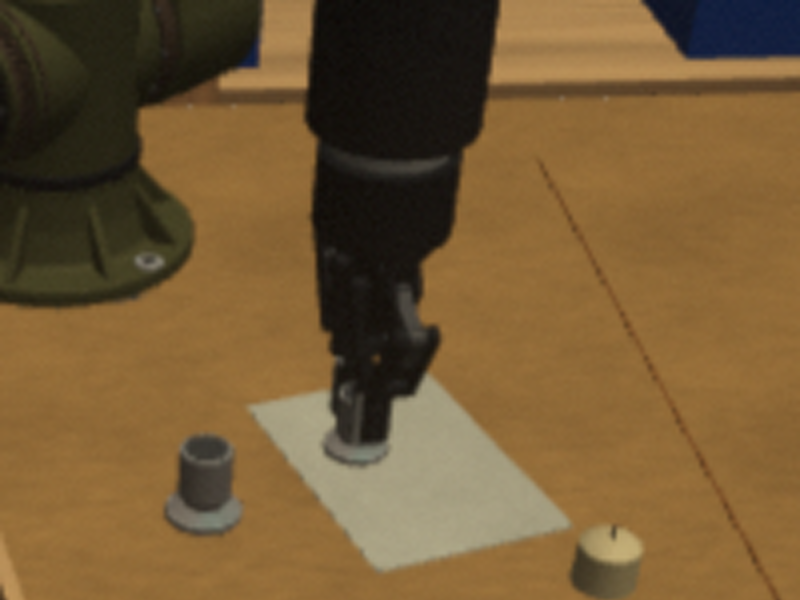

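The small socket is held upright, with its foot at about (356,447) in the crop and level. Next I carry it to the compartment.

>>> jog_arm --targets '[[[0,0,0,0.6,-3.2,0,1.5],[0,0,0,1.3,-6.4,0,1.5],[0,0,0,1.9,-9.6,0,1.5],[0,0,0,2.5,-12.8,0,1.5],[0,0,0,3.2,-16,0,1.5],[0,0,0,3.8,-19.2,0,1.5],[0,0,0,4.4,-22.4,0,1.5],[0,0,0,5.06,-25.6,0,1.5],[0,0,0,5.06,-25.6,0,1.5],[0,0,0,5.06,-25.6,0,1.5]]]'

```text
time: 13.17
tool_pos: [0.5035, -0.0992, 0.1105]
eef_rot: [-89.8, -0.0, 100.6]
force: [-0.9, 1.1, -2.1]
width: 0.29
```

>>> jog_arm --targets '[[[0,0,0,0,0,-1.5,1.5],[0,0,0,0,0,-3,1.5],[0,0,0,0,0,-4.5,1.5],[0,0,0,0,0,-6,1.5],[0,0,0,0,0,-7.2,1.5],[0,0,0,0,0,-8,1.5],[0,0,0,0,0,-8.5,1.5],[0,0,0,0,0,-8.8,1.5],[0,0,0,0,0,-8.8,1.5],[0,0,0,0,0,-8.8,1.5]]]'

```text
time: 14.0
tool_pos: [0.5049, -0.0977, 0.0252]
eef_rot: [-90.0, 0.0, 100.8]
force: [0.9, -0.7, -0.9]
width: 0.29
```

>>> jog_arm --targets '[[[0,0,0,0,0,-0.1,1.5],[0,0,0,0,0,-0.2,1.5],[0,0,0,0,0,-0.28,1.5],[0,0,0,0,0,-0.33,1.5],[0,0,0,0,0,-0.33,1.5],[0,0,0,0,0,-0.33,1.5]]]'

```text
time: 14.5
tool_pos: [0.5046, -0.0977, 0.0216]
eef_rot: [-90.0, 0.0, 100.8]
force: [-0.7, -0.9, -0.5]
width: 0.289
```

>>> jog_arm --targets '[[[0,0,0,0,0,-0.04,1.5],[0,0,0,0,0,-0.08,1.5],[0,0,0,0,0,-0.12,1.5],[0,0,0,0,0,-0.12,1.5],[0,0,0,0,0,-0.12,1.5]]]'

```text
time: 14.92
tool_pos: [0.5047, -0.0978, 0.0215]
eef_rot: [-90.0, 0.0, 100.8]
force: [-4.9, 0.9, 8.0]
width: 0.294
```

>>> jog_arm --targets '[[[0,0,0,0,0,0.06,1.5],[0,0,0,0,0,0.1,1.5],[0,0,0,0,0,0.1,3],[0,0,0,0,0,0.1,4],[0,0,0,0,0,0.1,5],[0,0,0,0,0,0.1,5.5],[0,0,0,0,0,0.1,5.5],[0,0,0,0,0,0.1,5.5]]]'

```text
time: 15.58
tool_pos: [0.5045, -0.0977, 0.021]
eef_rot: [-90.0, 0.0, 100.8]
force: [0.4, -1.1, 0.0]
width: 0.643
```

>>> jog_arm --targets '[[[0,0,0,0,0,0.5,5.5],[0,0,0,0,0,1.5,5.5],[0,0,0,0,0,3,5.5],[0,0,0,0,0,5,5.5],[0,0,0,0,0,8,5.5],[0,0,0,-1,4,9,3],[0,0,0,-2,8,9,0],[0,0,0,-3,12,9,0],[0,0,0,-3,16,9,0],[0,0,0,-3,19,9,0]]]'

```text
time: 16.42
tool_pos: [0.4742, 0.0949, 0.113]
eef_rot: [-90.2, -0.1, 100.9]
force: [1.5, -0.5, 0.8]
width: -0.002
```

```bash
python3 - <<'E'
from h import *
p,d=grab_frame('top'); cv2.imwrite('pics/t5.png',cv2.resize(p[160:250,280:405,::-1],None,fx=6,fy=6,interpolation=cv2.INTER_CUBIC))
s=get_state();print(s['width'],s['tool_pos'],s['eef_rot'],s['force'])
E
```

```text
-0.002575871452727047 [0.47449774 0.09811695 0.11259191] [-90.15638393  -0.11435921 100.99872386] [-0.85281439  3.35556435 -0.28297982]
```

View pics/t5.png

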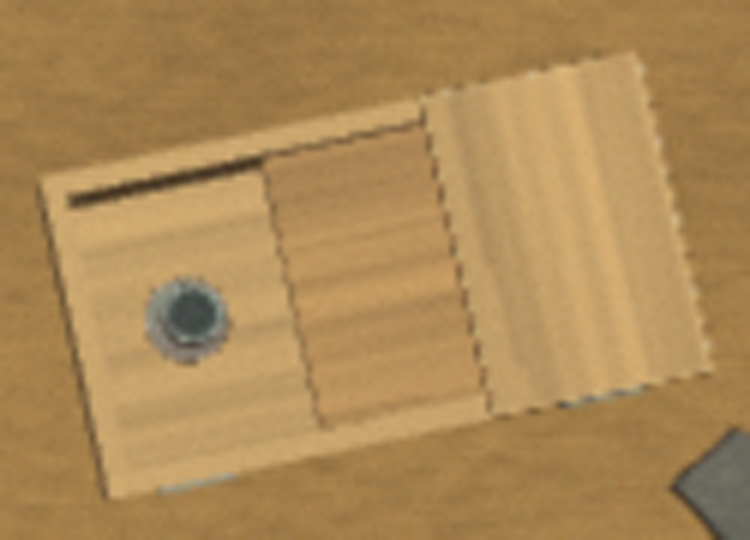

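The socket stands upright in the middle of the compartment, mouth at (188,313) in the crop with the foot ring around it. Now I'll close the lid.

>>> jog_arm --targets '[[[0,0,0,0.6,-3.5,0,0],[0,0,0,1.2,-7,0,0],[0,0,0,1.8,-10.5,0,0],[0,0,0,2.4,-14,0,0],[0,0,0,3,-17.5,0,0],[0,0,0,3.6,-21,0,0],[0,0,0,4.2,-24.5,0,0],[0,0,0,4.5,-26.6,-1,0],[0,0,0,4.5,-26.6,-2.5,0],[0,0,0,4.5,-26.6,-2.5,0]]]'

```text
time: 17.3
tool_pos: [0.518, -0.1748, 0.0839]
eef_rot: [-89.8, -0.1, 100.6]
force: [-0.5, 0.8, -0.2]
width: -0.001
```

>>> jog_arm --targets '[[[0,0,0,0,0,-0.8,0],[0,0,0,0,0,-1.6,0],[0,0,0,0,0,-2,0],[0,0,0,0,0,-2.3,0],[0,0,0,0,0,-2.5,0],[0,0,0,0,0,-2.5,0],[0,0,0,0,0,-2.5,0]]]' --newtons 30

```text
time: 17.88
tool_pos: [0.5197, -0.1735, 0.0615]
eef_rot: [-90.0, 0.0, 100.8]
force: [-0.4, -0.4, 0.6]
width: 0.002
```

Surface expected at about 0.056.

>>> jog_arm --targets '[[[0,0,0,0,0,-0.1,0],[0,0,0,0,0,-0.2,0],[0,0,0,0,0,-0.3,0],[0,0,0,0,0,-0.38,0],[0,0,0,0,0,-0.44,0],[0,0,0,0,0,-0.5,0],[0,0,0,0,0,-0.55,0],[0,0,0,0,0,-0.55,0],[0,0,0,0,0,-0.55,0]]]'

```text
time: 18.63
tool_pos: [0.5196, -0.1738, 0.0562]
eef_rot: [-90.0, 0.0, 100.8]
force: [-2.4, 1.2, 4.1]
width: 0.0
```

>>> jog_arm --targets '[[[0,0,0,0,0,-0.03,0],[0,0,0,0,0,-0.06,0],[0,0,0,0,0,-0.09,0],[0,0,0,0,0,-0.12,0],[0,0,0,0,0,-0.12,0],[0,0,0,0,0,-0.12,0]]]'

```text
time: 19.13
tool_pos: [0.5196, -0.1738, 0.056]
eef_rot: [-90.0, 0.0, 100.8]
force: [-5.3, 2.9, 9.9]
width: -0.0
```

>>> jog_arm --targets '[[[0,0,0,0,0,-0.03,0],[0,0,0,0,0,-0.06,0],[0,0,0,-0.05,0.2,-0.064,0],[0,0,0,-0.1,0.4,-0.068,0],[0,0,0,-0.15,0.6,-0.072,0],[0,0,0,-0.19,0.8,-0.076,0],[0,0,0,-0.23,1,-0.08,0]]]'

```text
time: 19.72
tool_pos: [0.5187, -0.1653, 0.0558]
eef_rot: [-90.2, 0.2, 100.8]
force: [0.8, -3.5, 6.0]
width: 0.0
```

>>> jog_arm --targets '[[[0,0,0,0,0,-0.03,0],[0,0,0,0,0,-0.06,0],[0,0,0,0,0,-0.08,0],[0,0,0,0,0,-0.08,0]]]'

```text
time: 20.05
tool_pos: [0.5188, -0.165, 0.0558]
eef_rot: [-90.2, 0.2, 100.8]
force: [-2.7, -2.0, 9.8]
width: 0.003
```

>>> jog_arm --targets '[[[0,0,0,0,0,-0.04,0],[0,0,0,-0.01,0.05,-0.06,0],[0,0,0,-0.03,0.15,-0.08,0],[0,0,0,-0.06,0.3,-0.083,0],[0,0,0,-0.1,0.5,-0.087,0],[0,0,0,-0.14,0.7,-0.09,0]]]'

```text
time: 20.55
tool_pos: [0.5176, -0.1591, 0.0556]
eef_rot: [-90.2, 0.3, 100.8]
force: [-1.9, -6.4, 12.9]
width: -0.0
```

>>> jog_arm --targets '[[[0,0,0,-0.05,0.25,-0.007,0],[0,0,0,-0.1,0.5,-0.012,0],[0,0,0,-0.15,0.75,-0.017,0],[0,0,0,-0.2,1,-0.022,0],[0,0,0,-0.25,1.25,-0.027,0],[0,0,0,-0.3,1.5,-0.032,0],[0,0,0,-0.35,1.75,-0.037,0],[0,0,0,-0.39,2,-0.042,0]]]'

```text
time: 21.22
tool_pos: [0.5136, -0.139, 0.0551]
eef_rot: [-90.2, 0.3, 100.8]
force: [-3.0, -6.8, 12.6]
width: 0.002
```

>>> jog_arm --targets '[[[0,0,0,-0.06,0.3,-0.007,0],[0,0,0,-0.12,0.6,-0.013,0],[0,0,0,-0.18,0.9,-0.019,0],[0,0,0,-0.24,1.2,-0.025,0],[0,0,0,-0.3,1.5,-0.032,0],[0,0,0,-0.35,1.8,-0.038,0],[0,0,0,-0.41,2.1,-0.044,0],[0,0,0,-0.47,2.4,-0.05,0],[0,0,0,-0.53,2.7,-0.056,0],[0,0,0,-0.58,3,-0.062,0]]]'

```text
time: 22.05
tool_pos: [0.5077, -0.1089, 0.0544]
eef_rot: [-90.2, 0.3, 100.8]
force: [-2.4, -6.5, 13.5]
width: 0.005
```

>>> jog_arm --targets '[[[0,0,0,-0.06,0.3,-0.006,0],[0,0,0,-0.12,0.6,-0.012,0],[0,0,0,-0.18,0.9,-0.018,0],[0,0,0,-0.24,1.2,-0.024,0],[0,0,0,-0.3,1.5,-0.03,0],[0,0,0,-0.35,1.8,-0.036,0],[0,0,0,-0.41,2.1,-0.042,0],[0,0,0,-0.45,2.3,-0.046,0],[0,0,0,-0.47,2.4,-0.048,0]]]'

```text
time: 22.8
tool_pos: [0.5028, -0.0847, 0.0538]
eef_rot: [-90.2, 0.3, 100.8]
force: [-3.0, -7.1, 13.4]
width: -0.002
```

>>> jog_arm --targets '[[[0,0,0,-0.03,0.15,-0.003,0],[0,0,0,-0.06,0.3,-0.006,0],[0,0,0,-0.08,0.4,-0.008,0],[0,0,0,-0.1,0.5,-0.01,0],[0,0,0,-0.1,0.5,-0.01,0]]]'

```text
time: 23.22
tool_pos: [0.5024, -0.0798, 0.0537]
eef_rot: [-90.2, 0.3, 100.8]
force: [0.1, -7.3, 11.9]
width: -0.003
```

>>> jog_arm --targets '[[[0,0,0,0,0,-0.02,0],[0,0,0,-0.03,0.15,-0.03,0],[0,0,0,-0.06,0.3,-0.033,0],[0,0,0,-0.08,0.4,-0.035,0],[0,0,0,-0.1,0.5,-0.037,0],[0,0,0,-0.1,0.5,-0.037,0]]]'

```text
time: 23.72
tool_pos: [0.5018, -0.0748, 0.0536]
eef_rot: [-90.3, 0.3, 100.8]
force: [0.5, -7.5, 11.7]
width: -0.001
```

>>> jog_arm --targets '[[[0,0,0,0,0,3,0],[0,0,0,0,0,6,0],[0,0,0,0,4,7,0],[0,0,0,0,8,7,0],[0,0,0,0,12,7,0],[0,0,0,0,16,7,0],[0,0,0,0,18,7,0],[0,0,0,0,18,7,0],[0,0,0,0,18,7,0]]]'

```text
time: 24.47
tool_pos: [0.4992, 0.1083, 0.1194]
eef_rot: [-90.0, 0.0, 100.9]
force: [0.4, -0.2, -0.0]
width: -0.003
```

```bash
python3 - <<'E'
from h import *
p,d=grab_frame('top'); cv2.imwrite('pics/t6.png',cv2.resize(p[160:250,280:405,::-1],None,fx=6,fy=6,interpolation=cv2.INTER_CUBIC))
q,_=grab_frame('scene'); cv2.imwrite('pics/s6.png',np.vstack([cv2.resize(q[170:250,145:290,::-1],None,fx=5,fy=5,interpolation=cv2.INTER_CUBIC)]))
a=np.load('pics/top0.npz')['p']; df=cv2.absdiff(a,p).max(2)>40; n,_,st,_c=cv2.connectedComponentsWithStats(df.astype(np.uint8)); print([s.tolist() for s in st[1:] if s[4]>8])
s=get_state();print(s['tool_pos'],s['force'])
E
```

```text
[[42, 160, 198, 260, 23876], [0, 332, 33, 29, 699], [267, 383, 17, 5, 34], [256, 384, 11, 9, 40], [286, 385, 4, 7, 16], [307, 402, 14, 18, 112], [302, 405, 5, 15, 42]]
[0.49935009 0.10684443 0.11962987] [ 0.52912989 -0.22203358  0.60111716]
```

View pics/t6.png

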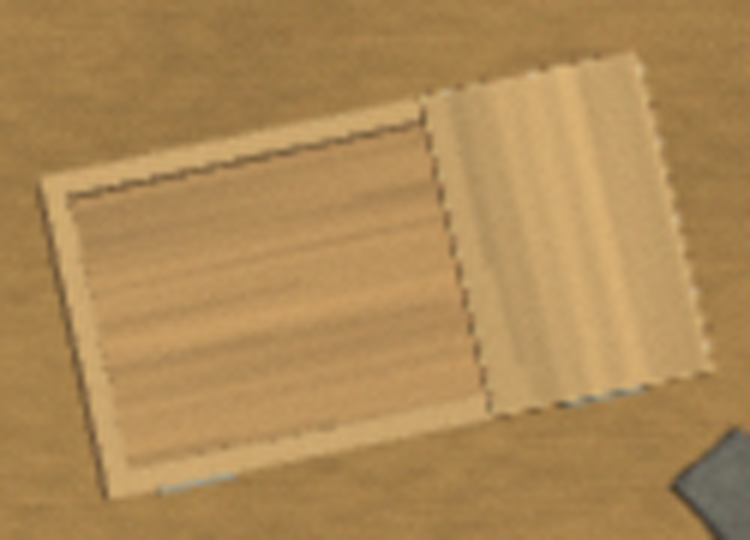

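View pics/s6.png

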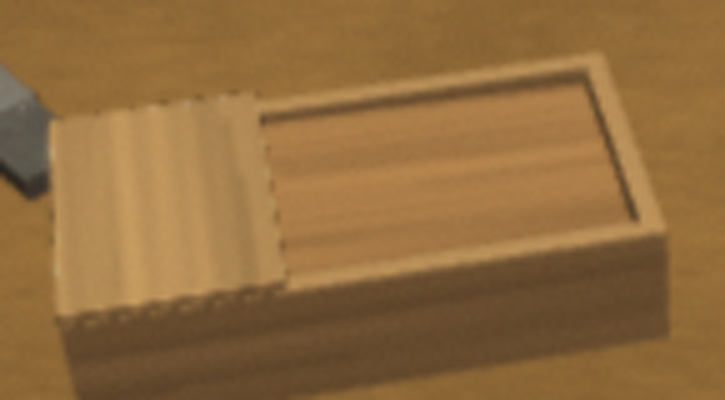

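Both views show the lid home against the end strip, with no gap line. One check against the first pictures before I hand in.

```bash
python3 - <<'E'
from h import *
for n,(y0,y1,x0,x1) in(('top',(190,236,294,352)),('scene',(188,226,200,270))):
    a=cv2.cvtColor(np.load(f'pics/{n}0.npz')['p'],7).astype(np.float32)[y0:y1,x0:x1]
    p,_=grab_frame(n); b=cv2.cvtColor(p,7).astype(np.float32)[y0:y1,x0:x1]
    print(n,'lid shift px',cv2.phaseCorrelate(a,b),'mean absdiff',abs(a-b*a.mean()/b.mean()).mean())
    if n=='scene':
        df=cv2.absdiff(np.load('pics/scene0.npz')['p'],p).max(2)>45
        st=cv2.connectedComponentsWithStats(df.astype(np.uint8))[2]; print([s.tolist() for s in st[1:] if s[4]>8])
E
```

```text
top lid shift px ((0.01115673311672083, 0.012790905201761404), 0.9681709518035253) mean absdiff 1.7449025
scene lid shift px ((-0.0283727790346191, -0.047225438827293686), 1.0043309022982916) mean absdiff 1.1911845
[[260, 0, 28, 47, 1080], [305, 0, 158, 178, 9797], [479, 0, 48, 74, 1173], [528, 0, 20, 6, 87], [514, 10, 35, 52, 875], [256, 58, 5, 4, 14], [246, 61, 16, 40, 464], [524, 70, 7, 9, 39], [347, 190, 15, 20, 190]]
```

```bash
python3 -c "
from bench import *
print(close_job())"
```

```text
the job is handed in; nothing more can be done
None
```

I slid the lid right back, stood the smaller metal socket upright in the middle of the compartment, and slid the lid home again. The job is handed in at about 25 s of the 72 s allowed.

- **Pressing force:** every reading on the lid was 13.5 N or less, under the 20 N limit. Readings come only at the end of each move, so a brief peak between them would not show.
- **Lid:** after closing, it matches its starting place to within 0.05 pixel in both cameras.
- **Socket:** the top view before closing showed it standing upright in the middle of the compartment. It is now under the lid and can't be seen.
- **Other things on the table:** in the scene view, only the arm and the socket's old spot differ from the first picture. The arm hides part of both views.
- **Slips:** the fingertips slid a little on the lid at each stop, and about 1 cm at the start of closing because the press was too light there. I pressed a little more and it then followed.
- **Right-back reading:** the picture put the open lid's edge at about 36 mm, against the 35 mm stop, which is within what the camera can resolve.

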